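# Free a sagging gate bolt and hold the gate ajar

## Task

The barrel bolt on this little test gate sags in its worn guides, so its drop nose catches behind the bent lip of the keeper. Take it by the black knob, lift it over the lip and, keeping it lifted, draw it clear of the keeper; then pull the gate ajar towards you by about 25 degrees (not wide open). The gate springs shut by itself, so finish while still holding it ajar and steady with the gripper, and leave everything else on the bench where it is.

Things in the scene. Friction and masses are not known exactly. Their poses are not given: they have to be found in the camera images.
- rig: Fixed plywood board 130 x 440 x 15 mm with two dark steel posts (120 and 132 mm high) and a grey barred gate, top at 120 mm, between them. Origin on the bench top in the closed gate's plane, 25 mm right of the board's middle. x points away from the robot, square to the closed gate; y runs along the closed gate to the left, from keeper to hinge; z up. The bolt lies at x = 0, z = 155 mm when sagging.
- keeper (a point): Middle of the top of the bent tongue's free end on the steel keeper, on the right-hand post: 98 mm right of the board's origin, 146 mm above the bench, the highest place the nose must pass. The tongue runs 18 mm rightwards from here to a lip across the slot. Two cheeks, 4 mm thick, 24 mm apart, 163 mm high, flank the slot from 8 to 52 mm to the right of here.
- guides (a point): Top middle of the right one of two tall worn guide staples on the gate, 192 mm above the bench, 55 mm right of the board's origin when the gate is shut; the other stands 130 mm to the left. Each is 25 mm across the gate and 12 mm along it; the knob's stalk slides between them.
- knob (a point): Middle of the bolt's upright black knob, a round handle 22 mm in diameter, 42 mm tall (this point 22 mm below its top), on a 10 mm stalk; 215 mm above the bench and 20 mm right of the board's origin when the bolt is shut and sagging. Moves with bolt and gate. Axes parallel to the board's while the gate is shut (y along the bolt to the hinge).
- nose (a point): Middle of the underside of the bolt's drop nose, a steel block 14 x 16 (along the bolt) x 33 mm high at the right end of the 10 mm rod; shut and sagging it is 132 mm right of the board's origin, 128 mm above the bench, 4 mm behind the lip. It must rise above 146 mm to pass lip and tongue. The gate cannot open while any of the nose is between the cheeks.
- bolt_lift (a joint): How far the bolt is lifted in its tall worn guides, m: 0 sagging, 0.028 hard stop at the top; 0.018 is just enough to pass the lip and tongue. Sinks back under its own weight (about 2.3 N) when not held up.
- bolt (a joint): How far the bolt is drawn along the gate towards the hinge, m: 0 shut (it starts at 0 to 0.003), 0.060 hard stop. At about 0.004 the sagging nose meets the lip; beyond 0.042 it is past the keeper and the tongue and may sink. Sliding friction about 1 N; stays where it is left.
- gate (a joint): Gate angle, rad: 0 shut (stop), grows as the gate swings towards the robot about its left-hand post; seen from above it turns clockwise. A spring closes it: 0.4 N m per rad with the rest at -0.7 rad (about 0.45 N m at 25 degrees, some 3 N at the knob).
- hinge_top (a point): Point on the gate's vertical hinge axis, 130 mm above the bench, 200 mm left of the board's origin along the closed gate.
- tool_tub: White tub with pens, 102 mm across, 156 mm high; origin under its middle. Leave alone.
- fix_box: Blue box of fixings 62 x 105 x 85 mm; origin under its middle. Leave alone.
- oil_bottle: Yellow oil bottle with a spout, 46 mm across, 135 mm high; origin under its middle. Leave alone.
- bit_tin: Flat red tin 101 x 154 x 34 mm; origin under its middle. Leave alone.
- pliers: Blue-handled pliers lying flat, 172 mm long; origin under the middle. Leave alone.
- driver_a: Screwdriver with a red handle lying flat, 200 mm long; origin under the middle. Leave alone.
- spanner_b: Dark spanner 140 mm long lying on the board behind the gate. Leave alone.
- nut_m16: Steel nut 24 mm across, 13 mm high, lying on the board in front of the gate. Leave alone.

How it is judged:
By the outcome, as a careful person would: the job done as asked, in the order asked, and still so for the second after the job is handed in, while the arm keeps its last pose, push and grip.
It also fails if it takes over 32 s, if anything falls off the work surface, if the arm or the gripper's body presses on something with over 40 N, if the wrist force passes 120 N, or if a joint passes its speed limit or range.

## Robot

A 6-joint arm with a two-finger parallel gripper is mounted at the origin on a cart in front of the work surface, level with it; the furniture and walls round the work are solid. World frame = base frame: x ahead of the robot, y to its left, z up, the work surface at z = 0. Lengths are in m, angles in rad, forces in N, time in s.
With the tool pointing down it reaches from about 0.375 to 0.9 m from the base axis. Payload 3.1 kg.
Tool frame: the origin (TCP) lies between the finger pads; the fingertips stand 8 mm ahead of it and the grasp point (between the pads) lies 11 mm behind it; z points along the fingers, y is the line along which they close (so a half turn about z gives the same grasp; the last joint's range is limited). The gripper opens to 85 mm and grips with 20 to 120 N. Pads are 22 mm wide; open, the fingers measure 114 mm over their backs; the gripper's body (76 mm by 85 mm) begins 54 mm behind the grasp point. The pads swing forward as they close: fully open they stand 13 mm farther back than shut.
Start: joints at [-0.178, 0.527, 1.433, -0, 1.181, -0.178], TCP at [0.625, 0, 0.239] pointing down, gripper open.
Joint ranges: [-3.08, 3.08], [-0.75, 2.2], [0.22, 2.44], [-1.43, 4.57], [0, 2.65], [-2.85, 2.85]. Speed limits (rad/s): [2.79, 2.79, 3.14, 3.14, 3.14, 3.14].

## Interface

Orientations are given as a unit quaternion [x, y, z, w].
In Python, from station import readout, cams, sign_off gives the robot as it stands.
- The arm moves only by the tool send_rows, never from a script. Its argument "commands" is text: rows parted by semicolons, each of 5 numbers parted by spaces: the finger opening in mm, from 0 to 85.4, then the shift along the tool's x, y, z each as a share of 0.02 m, from -1 to 1, then the turn about the tool's z as a share of 4 degrees, from -1 to 1. In form: grip dx dy dz spin; .... A call has 1 to 20 rows; each row shifts and turns the commanded pose from where the row before left it, along the tool's axes as they then stand; what a row does not reach is not made up. A row lasts 1/12 s, in which the tool goes at most 41.7 mm and 7.16 degrees, less where a joint would pass 70% of its speed; a pose out of reach is approached as far as the arm can. A call with a number of a shift or a turn outside -1 to 1 is refused whole. A call with a gripper value outside its range is refused whole. The fingers move at their own pace and stop on an object; "grip_force" is the grip in N (left out, the last holds). Time passes only in rows, so rows that do not move let the fingers close. It gives the time, the measured TCP pose, the force, the opening and the grip force at its end, in the units of the state.
- readout.sense(): the state, without advancing time (a new reading comes with each control period).
- cams.snapshot(name): name is "scene" or "side" or "wrist"; returns a dict with "pixels" (384x512x3 uint8, red, green, blue), "intrinsics" (3x3 intrinsics, pixels), "eye" and "rotation" of the camera in the world. Camera axes: x right, y down, z forward; pixel columns grow to the right and rows downward; lengths in m; the calibration is good to about 2 mm. A picture is of the moment at which its call begins. There is no depth.
- sign_off(): hands the job in; it is judged then, once.
The state is a dict: "t": time; "q": joint angles; "qd": joint speeds; "tau": joint torques, N m; "tcp_pos": TCP position; "tool_rot": TCP orientation; "force": force on the tool from outside, world axes, zero at the start; "ft_torque": the same for the moment, N m; "finger_gap": opening from 0.0 (shut) to 1.0 (fully open); "gripper_force": force on a finger pad.
Only numpy, scipy, OpenCV 4.12 (cv2) and the standard library are available. Lean on these libraries where they do the work, as an engineer would, in place of code of your own. Each camera call takes 0.05 s, during which the arm holds its last target. There are 200 camera calls.

## Working session

There is one attempt and no reset: what is moved stays moved. The work goes in short steps, Python scripts to look and compute and a tool call to move; the robot and the scene stay as the last step left them, time stands still between calls to the robot, and variables do not carry over. Pictures are saved under pics/ and viewed, at most 10 in all, crops included, and the job is handed in when it is done.

Besides the shell and the picture viewer there is one more tool, called after "Call:" in YAML: its name, and indented under it one key for each argument. send_rows: Moves the arm, as the interface text tells. Its arguments: {"type":"object","properties":{"commands":{"type":"string"},"grip_force":{"type":"number"}},"required":["commands"]}

```bash
mkdir -p pics
cat > h.py <<'E'
import numpy as np,cv2
from station import readout,cams
def snap(n,f):
    s=cams.snapshot(n); cv2.imwrite('pics/'+f,s['pixels'][:,:,::-1])
    np.savez('pics/'+f+'.npz',K=s['intrinsics'],e=s['eye'],R=s['rotation']); return s
E
python3 - <<'E'
from h import *
for n in ('scene','side'):
    s=snap(n,n+'0.png'); print(n,s['intrinsics'],s['eye'],s['rotation'])
a=cv2.imread('pics/scene0.png');b=cv2.imread('pics/side0.png')
cv2.imwrite('pics/both.png',cv2.resize(np.vstack([a,b]),None,fx=1,fy=1)[:,:])
st=readout.sense();print(st['t'],st['tcp_pos'],st['tool_rot'],st['force'],st['finger_gap'])
E
```

```text
scene [[374.26831196   0.         254.46924676]
 [  0.         374.26831196 185.84309522]
 [  0.           0.           1.        ]] [-0.10343181 -0.99812064  0.69300724] [ 0.81630259 -0.22494522  0.1471011  -0.51128368]
side [[363.18690476   0.         257.25985192]
 [  0.         363.18690476 193.43616265]
 [  0.           0.           1.        ]] [0.36388226 0.85613965 0.89278242] [-0.08013815  0.90513808 -0.41598915  0.03543958]
0.1 [6.24359014e-01 1.40615121e-04 2.38402952e-01] [ 7.07091444e-01  7.07121402e-01 -5.71812712e-04 -8.27611462e-04] [-0.06975348 -0.39989097  0.47729269] 0.9998557800511866
```

View pics/scene0.png

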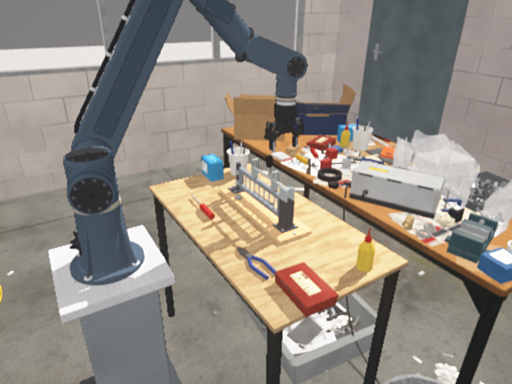

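View pics/side0.png

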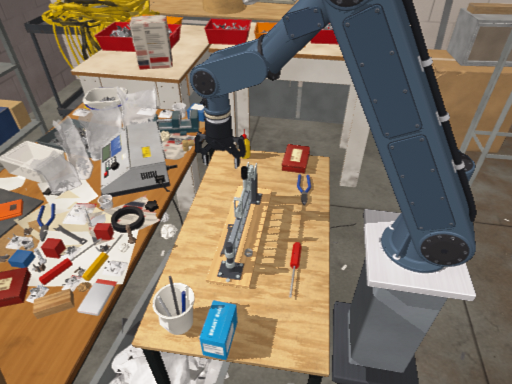

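The scene view shows the gate at about x 235–295, y 165–228, and the side view at about x 220–258, y 165–278. I'll enlarge both.

Run:
```python
import cv2,numpy as np
a=cv2.imread('pics/scene0.png')[150:245,215:315];b=cv2.imread('pics/side0.png')[155:285,205:285]
A=cv2.resize(a,(500,475),interpolation=cv2.INTER_CUBIC)
B=cv2.resize(b,None,fx=4.5,fy=4.5,interpolation=cv2.INTER_CUBIC)[:585,:300]
c=np.zeros((600,800,3),np.uint8);c[:475,:500]=A;c[:B.shape[0],500:500+B.shape[1]]=B
cv2.imwrite('pics/crop0.png',c)
```

```text
(no output)
```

View pics/crop0.png

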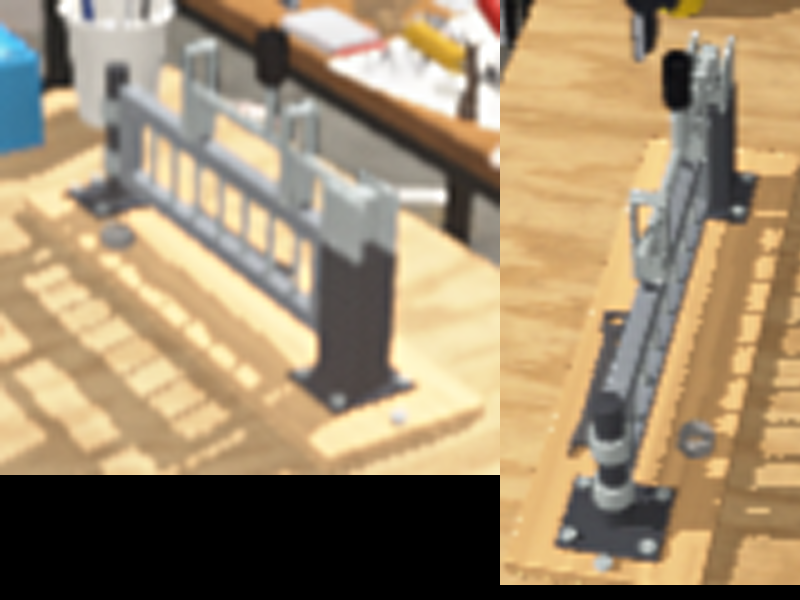

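Scene: knob middle ≈ (269.4,161.4), guide tops ≈ (275,170.6) and (255,158.4), hinge post top ≈ (238.4,163.5). Side: knob ≈ (244.3,172.8), left guide top ≈ (237.9,198.3), hinge post top ≈ (229,243.5).

```bash
cat >> h.py <<'E'
from scipy.spatial.transform import Rotation as Ro
from scipy.optimize import least_squares
def load(f):
    d=np.load('pics/'+f+'.npz'); return d['K'],d['e'],Ro.from_quat(d['R']).as_matrix()
def proj(c,p):
    K,e,R=c; v=K@(R.T@(np.asarray(p)-e)); return v[:2]/v[2]
def onz(c,uv,z):
    K,e,R=c; d=R@np.linalg.solve(K,[*uv,1]); return e+d*(z-e[2])/d[2]
def rig(p,l): # p=(x,y,yaw)
    c,s=np.cos(p[2]),np.sin(p[2]); return np.array([p[0]+c*l[0]-s*l[1],p[1]+s*l[0]+c*l[1],l[2]])
E
python3 - <<'E'
from h import *
S,D=load('scene0.png'),load('side0.png')
obs=[(S,(269.4,161.4),(0,-.019,.215)),(D,(244.3,172.8),(0,-.019,.215)),(S,(275,170.6),(0,-.055,.192)),(S,(255,158.4),(0,.075,.192)),(D,(237.9,198.3),(0,.075,.192)),(S,(238.4,163.5),(0,.2,.132)),(D,(229,243.5),(0,.2,.132))]
for c,uv,l in obs: print(onz(c,uv,l[2]).round(4),l)
f=lambda p:np.concatenate([proj(c,rig(p,l))-uv for c,uv,l in obs])
r=least_squares(f,[.6,0,0],loss='soft_l1');print(r.x,np.degrees(r.x[2]),f(r.x).round(1))
for n,l in dict(knob=(0,-.019,.215),keeper=(0,-.098,.146),hinge=(0,.2,.13)).items():print(n,rig(r.x,l))
E
```

```text
[ 0.5581 -0.0126  0.215 ] (0, -0.019, 0.215)
[ 0.5561 -0.0101  0.215 ] (0, -0.019, 0.215)
[ 0.5609 -0.0439  0.192 ] (0, -0.055, 0.192)
[0.5603 0.0852 0.192 ] (0, 0.075, 0.192)
[0.5564 0.0836 0.192 ] (0, 0.075, 0.192)
[0.5546 0.2007 0.132 ] (0, 0.2, 0.132)
[0.5566 0.2068 0.132 ] (0, 0.2, 0.132)
[0.55752751 0.00708206 0.00372887] 0.21364831983901345 [-0.2 -0.  -0.4 -0.4 -0.1  0.6 -0.3  0.4 -0.2 -0.4 -0.3 -0.6 -0.1  0.1]
knob [ 0.55759836 -0.01191781  0.215     ]
keeper [ 0.55789294 -0.09091726  0.146     ]
hinge [0.55678174 0.20708067 0.13      ]
```

Two cameras agree within about 2–4 mm: rig at ≈ (0.5575, 0.007), yaw ≈ 0, knob at (0.5575, −0.012, 0.215). Next I'll move above the knob and check with the wrist camera.

Call:
send_rows:
  commands: "85 0 0 -0.9 0;85 0 0 -0.9 0;85 -0.15 -0.84 0 0;85 -0.15 -0.84 0 0;85 -0.15 -0.84 0 0;85 -0.15 -0.84 0 0;85 0 0 0 0;85 0 0 0 0"
  grip_force: 60

```text
t: 0.77
tcp_pos: [0.5574, -0.012, 0.2753]
tool_rot: [0.707, 0.707, 0.0, -0.0]
force: [-0.4, -0.3, 0.1]
finger_gap: 0.995
gripper_force: 0.0
```

Run:
```python
from h import *
snap('wrist','w1.png');c=load('w1.png');print(c[1],readout.sense()['tcp_pos'])
for p in [(.5575,-.012,.235),(.5575,-.012,.215),(.5575,-.048,.192),(.5575,.082,.192),(.5575,-.091,.146)]:print(p,proj(c,p).round(1))
```

```text
[0.55735908 0.05725937 0.40966372] [ 0.55827378 -0.01202372  0.27535048]
(0.5575, -0.012, 0.235) [256.1 219.5]
(0.5575, -0.012, 0.215) [256.  208.9]
(0.5575, -0.048, 0.192) [256.  241.6]
(0.5575, 0.082, 0.192) [256.1  67.3]
(0.5575, -0.091, 0.146) [256.  260.7]
```

View pics/w1.png

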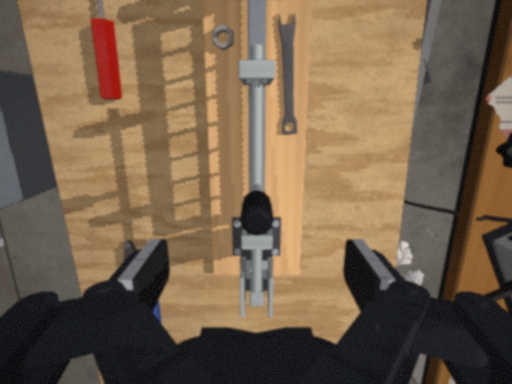

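The wrist view shows the knob at (257,210) and guides at (257,70) and (256,242), which match the predictions to within 1–3 px. Next I descend and close.

Call:
send_rows:
  commands: "85 0 0 0.9 0;85 0 0 0.9 0;85 0 0 0.9 0;85 0 0 0.5 0;85 0 0 0.2 0;85 0 0 0.05 0;60 0 0 0 0;40 0 0 0 0;30 0 0 0 0;20 0 0 0 0;12 0 0 0 0;10 0 0 0 0;10 0 0 0 0;10 0 0 0 0;10 0 0 0 0;10 0 0 0 0"
  grip_force: 60

```text
t: 2.15
tcp_pos: [0.558, -0.012, 0.207]
tool_rot: [0.707, 0.707, 0.0, 0.0]
force: [-1.8, 0.4, 5.8]
finger_gap: 0.234
gripper_force: 58.8
```

Gripped at ≈ 20 mm, which suits the 22 mm knob. Now lift 23 mm, inside the 18–28 mm window.

Call:
send_rows:
  commands: "10 0 0 -0.2 0;10 0 0 -0.2 0;10 0 0 -0.25 0;10 0 0 -0.25 0;10 0 0 -0.25 0;10 0 0 0 0;10 0 0 0 0;10 0 0 0 0"

```text
t: 2.82
tcp_pos: [0.5577, -0.0119, 0.2293]
tool_rot: [0.707, 0.707, 0.0, 0.0]
force: [-0.1, 0.5, -2.6]
finger_gap: 0.24
gripper_force: 58.8
```

Run:
```python
from h import *
a=snap('scene','s2.png');cv2.imwrite('pics/s2c.png',cv2.resize(cv2.imread('pics/s2.png')[130:240,225:325],None,fx=5,fy=5,interpolation=cv2.INTER_CUBIC))
s=readout.sense();print(s['tcp_pos'],s['force'])
```

```text
[ 0.55771036 -0.01191717  0.22919802] [-0.57324696  0.9624925  -2.49414674]
```

View pics/s2c.png

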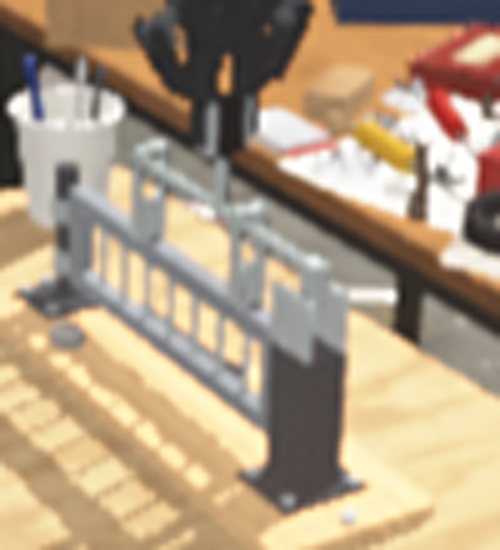

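The rod now rides near the tops of the guides (crop ≈ (190,185)–(310,260)), and the force of −2.5 N is the bolt's own weight, so the bolt is lifted. Now draw it 53 mm towards +y.

Call:
send_rows:
  commands: "10 0.15 0 0 0;10 0.25 0 0 0;10 0.25 0 0 0;10 0.25 0 0 0;10 0.25 0 0 0;10 0.25 0 0 0;10 0.25 0 0 0;10 0.25 0 0 0;10 0.25 0 0 0;10 0.25 0 0 0;10 0.25 0 0 0;10 0 0 0 0;10 0 0 0 0"

```text
t: 3.95
tcp_pos: [0.5577, 0.0418, 0.2293]
tool_rot: [0.707, 0.707, 0.0, -0.0]
force: [0.5, 0.4, -3.4]
finger_gap: 0.238
gripper_force: 58.8
```

Run:
```python
from h import *
snap('scene','s3.png');snap('wrist','w3.png');a=cv2.resize(cv2.imread('pics/s3.png')[140:240,235:315],(400,500),interpolation=cv2.INTER_CUBIC)
b=cv2.resize(cv2.imread('pics/w3.png')[:,150:360],(328,600))
c=np.zeros((600,728,3),np.uint8);c[:500,:400]=a;c[:,400:]=b;cv2.imwrite('pics/c3.png',c)
s=readout.sense();print(s['tcp_pos'],s['force'],s['q'])
```

```text
[0.55776659 0.04134545 0.22934474] [ 0.64475303  0.84457446 -3.20151183] [-1.26117386e-01  4.51377035e-01  1.61026639e+00  6.86548293e-04
  1.08002660e+00 -1.26422441e-01]
```

View pics/c3.png

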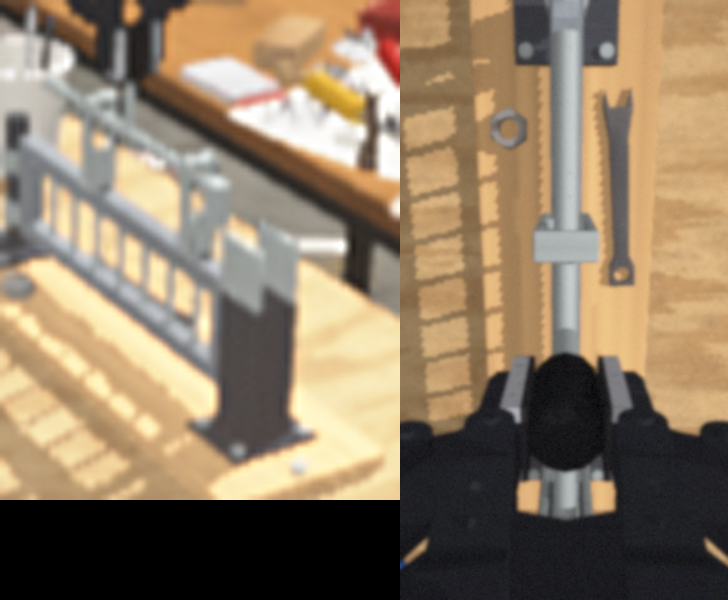

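The scene shows the nose drawn back against the right guide (crop ≈ (210,190)), with the keeper slot empty. Now swing about the hinge (radius ≈ 0.166 m), 2° per row, and check partway.

Call:
send_rows:
  commands: "10 0.002 -0.145 0 0.25;10 0.005 -0.289 0 0.5;10 0.005 -0.289 0 0.5;10 0.005 -0.289 0 0.5;10 0.005 -0.289 0 0.5;10 0.002 -0.145 0 0.25;10 0 0 0 0"

```text
t: 4.63
tcp_pos: [0.5287, 0.0434, 0.2295]
tool_rot: [0.766, 0.642, 0.0, 0.0]
force: [2.5, -0.7, -3.0]
finger_gap: 0.241
gripper_force: 58.9
```

```bash
cat > chk.py <<'E'
from h import *
s=readout.sense();p=s['tcp_pos'];R=Ro.from_quat(s['tool_rot']).as_matrix()
d=np.array([.557,.207])-p[:2];print(s['t'],p,'r',np.hypot(*d),'ang',np.degrees(np.arctan2(d[0],d[1])),'tool',np.degrees(np.arctan2(R[0,0],R[1,0])),s['force'],s['ft_torque'],s['finger_gap'],s['qd'])
E
python3 chk.py
```

```text
4.6333 [0.52870678 0.0433933  0.22952022] r 0.16603511150271108 ang 9.811369896508733 tool 10.047746296490294 [ 2.52199682 -0.69888264 -2.95722562] [-0.00502198 -0.45042246 -0.03626579] 0.24141828131859935 [-0.00121447  0.00989008 -0.02231814 -0.00130256 -0.00880726 -0.02894362]
```

The swing follows the arc and forces are low. Another 15.4° to go.

Call:
send_rows:
  commands: "10 0.002 -0.145 0 0.25;10 0.005 -0.289 0 0.5;10 0.005 -0.289 0 0.5;10 0.005 -0.289 0 0.5;10 0.005 -0.289 0 0.5;10 0.005 -0.289 0 0.5;10 0.005 -0.289 0 0.5;10 0.005 -0.289 0 0.5;10 0 -0.06 0 0.1;10 0 0 0 0;10 0 0 0 0;10 0 0 0 0;10 0 0 0 0;10 0 0 0 0;10 0 0 0 0"

```text
t: 5.88
tcp_pos: [0.4869, 0.0569, 0.2293]
tool_rot: [0.845, 0.534, 0.0, 0.0]
force: [1.0, -1.8, -2.2]
finger_gap: 0.24
gripper_force: 59.0
```

```bash
python3 chk.py
python3 - <<'E'
from h import *
snap('scene','s4.png');snap('side','d4.png');a=cv2.resize(cv2.imread('pics/s4.png')[130:250,205:325],(400,400),interpolation=cv2.INTER_CUBIC)
b=cv2.resize(cv2.imread('pics/d4.png')[140:290,190:340],(400,400),interpolation=cv2.INTER_CUBIC)
cv2.imwrite('pics/c4.png',np.hstack([a,b]))
E
```

```text
5.8833 [0.48694779 0.05690057 0.22932715] r 0.16564163086769024 ang 25.01871569828149 tool 25.40110369533393 [ 0.98854734 -1.82284067 -2.18890487] [-0.37419274 -0.37622852  0.0709582 ] 0.24048807056056848 [ 0.00145719 -0.00028206  0.00097226  0.00146289 -0.00129479  0.00140384]
```

View pics/c4.png

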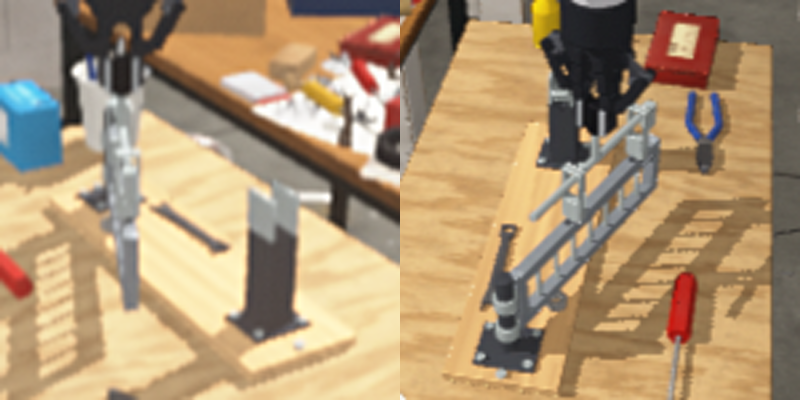

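The gate stands ajar at about 25°. In the side crop the gate runs from the hinge (510,290) to its free end (655,150), still held by the knob. The tub, box, tin, pliers, driver, spanner and nut are undisturbed, and the arm is still.

```bash
python3 -c "
from station import sign_off
print(sign_off())"
```

```text
the job is handed in; nothing more can be done
None
```

I lifted the bolt over the lip, drew it clear of the keeper, and handed the job in with the gripper holding the gate ajar at about 25°, after 5.9 s of robot time and with nothing else on the bench visibly moved.

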